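Couple the stirrer to the cooling pan

TASK

Fit the loose two-paddle stirrer into the round cooling pan: with its latch lever still up, lower its socket gently (no dropping) onto the drive ball in the middle of the pan, the arms lying in the two drive forks and the lever on the side away from the thermometer post. Once it sits fully home, press the latch lever all the way down and leave it coupled. Do not push the jars, cups and tools standing around out of their places.

Things in the scene. Friction and masses are not known exactly. Their poses are not given: they have to be found in the camera images.
- pan: Fixed round steel cooling pan, 308 mm across, rim 85 mm above the table, inner floor (radius 146 mm) 35 mm above the table. It stands left or right and may be turned. Origin: pan centre at table height, z up. On its axis stands a shaft with a flat round collar (radius 46 mm, top at z = 65 mm) carrying the drive ball on a neck (radius 9 mm).
- ball (a point): Centre of the drive ball (36 mm diameter) on the pan's axis, 89 mm above the table. Axes as the pan's.
- fork_a (a point): Drive fork at y = +62 mm of the pan, for one stirrer arm: a pair of round prongs 8 mm thick at x = +15 and -15 mm (22 mm free between them, widening to 36 mm at their tips at z = 95 mm). The point is where the arm's middle lies when home, z = 83 mm.
- fork_b (a point): The other, equal drive fork, at y = -62 mm of the pan.
- post_top (a point): Top of the thermometer post (10 mm thick, black cap 18 mm thick) that stands in the pan at x = -85 mm, y = 0; its top is 150 mm above the table.
- stirrer: Loose stirrer, 0.45 to 0.75 kg, standing on its two paddles. Origin: on the hub axis level with the paddles' lower edges, z up. Arms with paddles along +y and -y, latch lever towards +x, hinged at x = 34, z = 58 mm. Home: origin on the pan's axis 39 mm above the table, arms in the forks, its +x along the pan's +x.
- socket (a point): On the hub axis 50 mm above the stirrer's origin, axes as the stirrer's; meets the ball's centre when home. Hub: aluminium bell open below, mouth and flat flange (radius 46 mm, 5 mm thick) at z = 26 mm of the stirrer, bore 40 mm across, flaring to 54 mm at the mouth, roof top at z = 76 mm. The flange then lies on the collar. Balance point on this axis.
- spoke_a (a point): Middle of the +y arm, where a fork takes it: y = 62, z = 44 mm of the stirrer. Each arm is 14 mm wide and 12 mm high, ending in a paddle 60 mm long and 40 mm high at y = 100 mm, reaching 118 mm from the axis.
- spoke_b (a point): The same point on the equal -y arm, y = -62 mm.
- grip (a point): Middle of the black grip fin on the hub's roof, x = -4, z = 101 mm of the stirrer. Fin 14 mm thick (along y), 40 mm long (x = -24 to +16), z = 76 to 118 mm. Fingers closing along the stirrer's y take it; room for them on both sides down to z = 77 mm.
- latch (a joint): Latch lever angle: near 0 when up (sloping up at 46 degrees), 0.80 rad when all the way down (level). Stays where it is left; friction takes about 2 N pressed down 45 mm from the hinge. Going down, its pawl swings in under the ball, so keep it up until the stirrer is home.
- latch_pad (a point): Top of the lever's black pad (26 mm wide, 52 mm long, outer part of the 89 mm lever), 63 mm from the hinge; moves with the lever: x = 74, z = 107 mm of the stirrer when up, x = 97, z = 63 mm when down. A fingertip going straight down at x = 75 to 80 mm of the stirrer brings it fully down when the tip is at z = 63 mm.
- jar: Bystander: amber glass jar, 60 mm across, 125 mm high, standing between pan and stirrer. Origin under its centre.
- tin: Bystander: steel tin, 60 mm across, 100 mm high, standing between pan and stirrer. Origin under its centre.
- mug: Bystander: white mug, 80 mm across, 90 mm high, at the left. Origin under its centre.
- bowl: Bystander: white cupping bowl, 100 mm across, 60 mm high, at the back. Origin under its centre.
- scoop: Bystander: steel spoon 190 mm long lying at the right. Origin under its middle.
- brush: Bystander: bench brush 200 mm long lying at the back. Origin under its middle.
- flask: Bystander: white bottle, 66 mm across, 150 mm high, at the back. Origin under its centre.

How it is judged:
By the outcome, as a careful person would: the job done as asked, in the order asked, and still so for the second after the job is handed in, with the robot touching nothing.
It also fails if it takes over 58 s, if anything falls off the work surface, if the arm or the gripper's body presses on something with over 40 N, if the wrist force passes 120 N, or if a joint passes its speed limit or range.

ROBOT

A 6-joint arm with a two-finger parallel gripper is mounted at the origin on the work surface. World frame = base frame: x ahead of the robot, y to its left, z up, the work surface at z = 0. Lengths are in m, angles in rad, forces in N, time in s.
With the tool pointing down it reaches from about 0.325 to 0.875 m from the base axis. Payload 4.4 kg.
Tool frame: the origin (TCP) lies midway between the tips of the shut fingers; the grasp point (between the pads) lies 19 mm behind it; z points along the fingers, y is the line along which they close (so a half turn about z gives the same grasp; the last joint's range is limited). The gripper opens to 85 mm and grips with 20 to 120 N. Pads are 22 mm wide; open, the fingers measure 114 mm over their backs; the gripper's body (76 mm by 85 mm) begins 54 mm behind the grasp point. The pads swing forward as they close: fully open they stand 13 mm farther back than shut.
Start: joints at [1.012, 0.207, 1.542, -0, 1.393, -0.15], TCP at [0.229, 0.528, 0.231] pointing down, gripper open.
Joint ranges: [-2.73, 2.73], [-0.86, 2.22], [0.23, 2.46], [-1.11, 4.25], [0.08, 2.63], [-2.82, 2.82]. Speed limits (rad/s): [2.79, 2.79, 3.14, 3.14, 3.14, 3.14].

INTERFACE

Orientations are given as a rotation vector (axis times angle).
In Python, from plant import manip, viewer gives the robot as it stands (manip), with the cameras (viewer).
- The arm moves only by the tool inch_along, called after "Call:" as a command line: name --argument value ..., lists and objects as JSON in quotes. Schema: {"type":"object","properties":{"plan":{"type":"array","items":{"type":"array","items":{"type":"array","items":{"type":"number"},"minItems":5,"maxItems":5},"minItems":1,"maxItems":5},"minItems":1,"maxItems":1},"grip_n":{"type":"number"},"only":{"type":"string"},"quiet":{"type":"boolean"},"lines":{"type":"string"}},"required":["plan"],"additionalProperties":false}. plan is a list that holds a single list of rows (three levels of brackets), with 1 to 5 rows, each of 5 numbers: the opening from 0.0 (shut) to 1.0 (fully open), then dx, dy, dz in m, then a turn about the tool's z in rad; each row is the pose to reach, as a shift and turn from the pose commanded when the call began, along the tool's axes at that moment; what a row does not reach only later rows make up. A row lasts 1/10 s, in which the tool goes at most 0.05 m and 0.15 rad, less where a joint would pass 70% of its speed; a pose out of reach is approached as far as the arm can. The fingers move at their own pace and stop on an object; grip_n is the grip in N (left out, the last holds). Time passes only in rows, so rows that do not move let the fingers close. The tool returns the time, the measured TCP pose, the force, the opening and the grip force at its end. only (a regular expression) keeps the lines of the reply that match it, lines (a string "A,B") keeps lines A to B, and quiet returns only ok. Input that does not fit is refused with a message, and nothing moves.
- manip.get_state(): the state, without advancing time (a new reading comes with each control period).
- viewer.grab_frame(name): name is "side" or "top" or "wrist"; returns the picture (384x512x3 uint8, red, green, blue); there is no depth.
- viewer.camera_model(name): a dict with "K" (3x3 intrinsics, pixels), "k1" (the pictures are not rectified: a ray, as slopes to the right and down, at radius r is drawn at 1 + k1 r^2 times it, then the intrinsics apply), "xyz" and "rotation" of the camera in the world; the wrist camera has in their place "T_tool_cam" (4x4, takes a point from camera to tool coordinates, whose origin is the TCP and whose axes are the flange's). Camera axes: x right, y up, looking along -z (the intrinsics and any distortion apply to the point x, -y, -z); pixel columns grow to the right and rows downward; lengths in m; the calibration is good to about 2 mm. A picture is of the moment at which its call begins: read the wrist's pose just before it. camera_model takes no time and is no camera call.
- manip.job_done(): hands the job in; it is judged then, once.
The state is a dict: "t": time; "joint_positions": joint angles; "dq": joint speeds; "effort": joint torques, N m; "eef_pos": TCP position; "eef_rot": TCP orientation; "ft_force": force on the tool from outside, world axes, zero at the start; "torque": the same for the moment, N m; "width": opening from 0.0 (shut) to 1.0 (fully open); "gripper_force": force on a finger pad.
Only numpy, scipy, OpenCV 4.12 (cv2) and the standard library are available. Lean on these libraries where they do the work, as an engineer would, in place of code of your own. Each camera call takes 0.05 s, during which the arm holds its last target. There are 200 camera calls.

## Working session

There is one attempt and no reset: what is moved stays moved. The work goes in short steps, Python scripts to look and compute and a tool call to move; the robot and the scene stay as the last step left them, time stands still between calls to the robot, and variables do not carry over. Pictures are saved under pics/ and viewed, at most 14 in all, crops included, and the job is handed in when it is done.

```bash
ls; mkdir -p pics
```

Run:
```python
from plant import manip, viewer
import cv2,numpy as np
for n in ("top","side"):
    f=viewer.grab_frame(n); cv2.imwrite(f"pics/{n}0.png",cv2.cvtColor(f,cv2.COLOR_RGB2BGR))
    print(n,viewer.camera_model(n))
print(viewer.camera_model("wrist"))
print(manip.get_state())
```

```text
pics
plant.py
top {'K': array([[473.30624919,   0.        , 256.35157648],
       [  0.        , 473.30624919, 189.32328671],
       [  0.        ,   0.        ,   1.        ]]), 'k1': -0.08172954840016332, 'xyz': array([0.45332982, 0.01917762, 1.79503204]), 'rotation': array([ 0.04213227, -0.06554961, -1.59161614])}
side {'K': array([[430.54290847,   0.        , 256.52606149],
       [  0.        , 430.54290847, 193.38439588],
       [  0.        ,   0.        ,   1.        ]]), 'k1': -0.08405496424442416, 'xyz': array([-0.01154921, -0.84900449,  0.96049508]), 'rotation': array([ 0.8589839 , -0.25749838, -0.5622273 ])}
{'K': array([[298.40524797,   0.        , 249.23228917],
       [  0.        , 298.40524797, 189.6730172 ],
       [  0.        ,   0.        ,   1.        ]]), 'k1': -0.05634752263004065, 'T_tool_cam': array([[-9.64323534e-04,  9.51747789e-01,  3.06879807e-01,
         7.90051756e-02],
       [ 9.99999347e-01,  1.10619558e-03, -2.88374438e-04,
        -6.93437674e-04],
       [-6.13928819e-04,  3.06879328e-01, -9.51748234e-01,
        -1.42131717e-01],
       [ 0.00000000e+00,  0.00000000e+00,  0.00000000e+00,
         1.00000000e+00]])}
{'t': 0.1, 'joint_positions': array([ 1.01145601e+00,  2.07360287e-01,  1.54283761e+00, -2.47640318e-05,
        1.39354530e+00, -1.50472596e-01]), 'dq': array([ 0.00010963, -0.00296879, -0.00158641,  0.00159809, -0.00144674,
        0.00103715]), 'effort': array([-8.43850667e-04, -3.84093583e+01, -2.92549092e+01, -1.98290222e-04,
        4.85820958e-03, -1.77841656e-05]), 'eef_pos': array([0.22822516, 0.52699369, 0.23021485]), 'eef_rot': array([-0.63762949, -3.07546281,  0.00318011]), 'ft_force': array([ 0.6508361 , -0.23341322,  0.13451409]), 'torque': array([ 0.01448703, -0.04728215,  0.0452832 ]), 'gripper_force': 0.0, 'width': 0.9973990547088661}
```

View pics/top0.png

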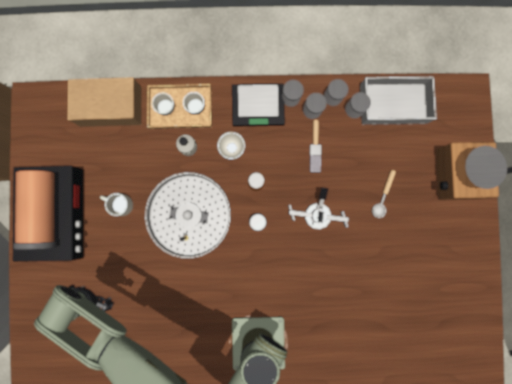

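View pics/side0.png

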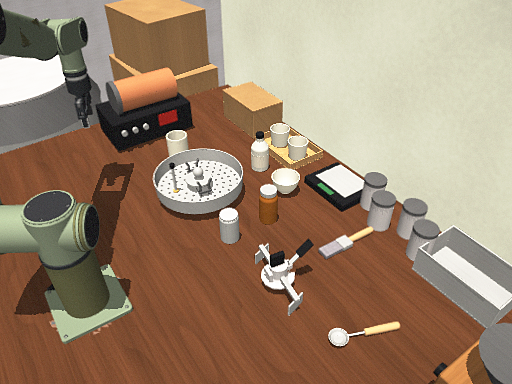

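The top view shows the pan at about (188,215) with forks at (173,212) and (205,217) and the post base at (184,237). The stirrer is at about (319,216), with its paddles at (291,210) and (347,219) and its lever pad at (322,193). The jar and tin tops are at (256,180) and (258,222).

Create h.py:
```python
import numpy as np,cv2
from scipy.spatial.transform import Rotation as R
from plant import manip, viewer
def cam(n,st=None):
    c=viewer.camera_model(n)
    if n=="wrist":
        T=np.eye(4);T[:3,:3]=R.from_rotvec(st["eef_rot"]).as_matrix();T[:3,3]=st["eef_pos"]
        T=T@c["T_tool_cam"]; return c,T[:3,:3],T[:3,3]
    return c,R.from_rotvec(c["rotation"]).as_matrix(),c["xyz"]
def ray(n,px,st=None):
    c,Rm,o=cam(n,st)
    u=cv2.undistortPoints(np.array([[px]],float),c["K"],np.array([c["k1"],0,0,0,0]))[0,0]
    return o,Rm@np.array([u[0],-u[1],-1.])
def plane(n,px,z,st=None):
    o,d=ray(n,px,st); return o+d*(z-o[2])/d[2]
def proj(n,P,st=None):
    c,Rm,o=cam(n,st); p=Rm.T@(np.array(P)-o); u=np.array([p[0],-p[1]])/-p[2]
    u=u*(1+c["k1"]*(u@u)); return c["K"][:2,:2]@u+c["K"][:2,2]
def tool(P,st):  # world point -> tool axes shift from tcp
    return R.from_rotvec(st["eef_rot"]).inv().apply(np.array(P)-st["eef_pos"])
```

Run:
```python
import cv2,numpy as np
a=cv2.imread("pics/top0.png")
l=cv2.resize(a[165:265,140:240],None,fx=4,fy=4,interpolation=cv2.INTER_CUBIC)
r=cv2.resize(a[165:265,265:365],None,fx=4,fy=4,interpolation=cv2.INTER_CUBIC)
cv2.imwrite("pics/z0.png",np.hstack([l,r]))
from h import *
for nm,p,z in [("pan rim",(188,215),.085),("stir",(319,216),.1),("padl",(291,211),.03),("padr",(347,219.5),.03),("lever",(322,193),.1),("jar",(256,180),.125),("tin",(258,222),.1),("fork1",(173,212),.09),("fork2",(205,217),.09)]: print(nm,plane("top",p,z).round(3))
```

```text
pan rim [0.482 0.241 0.085]
stir [ 0.468 -0.23   0.1  ]
padl [ 0.49  -0.136  0.03 ]
padr [ 0.453 -0.345  0.03 ]
lever [ 0.551 -0.243  0.1  ]
jar [ 0.601 -0.006  0.125]
tin [ 0.452 -0.011  0.1  ]
fork1 [0.494 0.294 0.09 ]
fork2 [0.474 0.179 0.09 ]
```

View pics/z0.png

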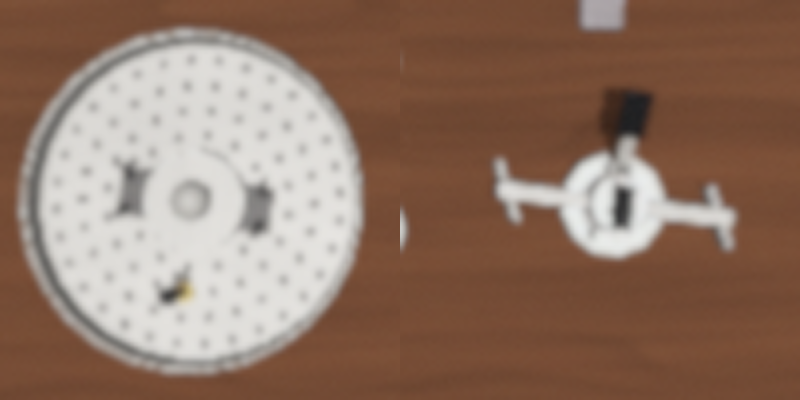

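The zoomed top view confirms the lever points away from the robot and the post sits on the robot's side of the pan. Both the stirrer and the pan are yawed about -0.17 rad. I'll move over the stirrer for a close wrist view.

Call:
inch_along --plan '[[[1,-0.02,-0.02,-0.04,0],[1,-0.05,-0.05,-0.07,0],[1,-0.08,-0.09,-0.09,0],[1,-0.11,-0.125,-0.1,0],[1,-0.14,-0.16,-0.1,0]]]'

```text
t: 0.6
eef_pos: [0.2942, 0.3241, 0.3332]
eef_rot: [0.635, 3.074, 0.004]
ft_force: [0.4, 0.2, 0.1]
width: 1.001
gripper_force: 0.0
```

Call:
inch_along --plan '[[[1,-0.032,-0.037,0,0],[1,-0.064,-0.074,0,0],[1,-0.096,-0.11,0,0],[1,-0.128,-0.147,0,0],[1,-0.16,-0.184,0,0]]]'

```text
t: 1.1
eef_pos: [0.3669, 0.0909, 0.331]
eef_rot: [0.637, 3.076, 0.0]
ft_force: [1.5, 0.6, 0.2]
width: 1.002
gripper_force: 0.0
```

Call:
inch_along --plan '[[[1,-0.032,-0.037,0,0],[1,-0.064,-0.074,0,0],[1,-0.096,-0.11,0,0],[1,-0.128,-0.147,0,0],[1,-0.16,-0.184,0,0]]]'

```text
t: 1.6
eef_pos: [0.4407, -0.1417, 0.3309]
eef_rot: [-0.639, -3.076, -0.001]
ft_force: [0.5, 1.0, 0.0]
width: 1.004
gripper_force: 0.0
```

Call:
inch_along --plan '[[[1,-0.03,-0.035,0,-0.12],[1,-0.06,-0.07,0,-0.237],[1,-0.06,-0.07,0,-0.237],[1,-0.06,-0.07,0,-0.237]]]'

```text
t: 2.0
eef_pos: [0.4676, -0.2283, 0.3301]
eef_rot: [-0.274, -3.127, -0.003]
ft_force: [0.0, 0.5, -0.0]
width: 1.002
gripper_force: 0.0
```

Run:
```python
from h import *
st=manip.get_state(); f=viewer.grab_frame("wrist"); cv2.imwrite("pics/w1.png",cv2.cvtColor(f,cv2.COLOR_RGB2BGR))
np.save("w1.npy",st,allow_pickle=True); print(st["eef_pos"],st["eef_rot"],st["joint_positions"])
```

```text
[ 0.46759693 -0.22829866  0.3300972 ] [-2.73580091e-01 -3.12740350e+00 -2.79057457e-03] [-6.20857454e-01  3.06344496e-02  1.53474150e+00  3.89003787e-04
  1.57905348e+00 -2.01713867e+00]
```

View pics/w1.png

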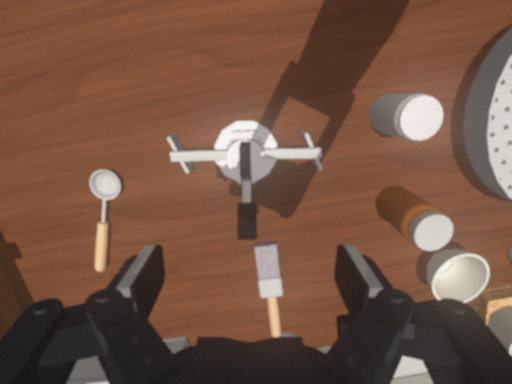

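The wrist view shows the stirrer hub at about (246,155), arms from (172,156) to (320,153), the fin at (245,158) and the pad at (247,221). Next I'll measure it precisely.

Run:
```python
from h import *
st=np.load("w1.npy",allow_pickle=True).item()
a=cv2.imread("pics/w1.png"); hsv=cv2.cvtColor(a,cv2.COLOR_BGR2HSV)
w=(hsv[...,1]<60)&(hsv[...,2]>130)
arm=[]
for u in list(range(194,212))+list(range(281,300)):
    v=np.where(w[140:170,u])[0]+140
    if len(v): arm.append((plane("wrist",(u,v.min()),.05,st)+plane("wrist",(u,v.max()),.05,st))[:2]/2); 
    if u%6==0: print(u,v)
arm=np.array(arm); l=cv2.fitLine(arm.astype(np.float32),cv2.DIST_HUBER,0,.01,.01).ravel(); print("arm",l, "yaw",np.arctan2(l[1],l[0])-np.pi/2)
# black fin + pad
k=(a.max(2)<60).astype(np.uint8); k[245:]=0
n,lab,s,c=cv2.connectedComponentsWithStats(k)
for i in range(1,n):
    if s[i,4]>40:
        print(s[i],c[i]); cn=cv2.findContours((lab==i).astype(np.uint8),0,2)[0][0]; print(cv2.minAreaRect(cn))
# flange ellipse centre via white blob rows near hub
for y in range(118,190,6): print(y,[ (x) for x in np.where(w[y,205:290])[0][[0,-1]]+205] if w[y,205:290].any() else None)
```

Run:
```python
import cv2
a=cv2.imread("pics/w1.png")[115:245,160:330]; cv2.imwrite("pics/w1z.png",cv2.resize(a,None,fx=4.5,fy=4.5,interpolation=cv2.INTER_CUBIC))
```

```text
198 [150 151 152 153 154 155 156 157 158 159 160 161]
204 [150 151 152 153 154 155 156 157 158 159 160]
210 [150 151 152 153 154 155 156 157 158 159 160]
282 [148 149 150 151 152 153 154 155 156 157 158 159]
288 [148 149 150 151 152 153 154 155 156 157 158]
294 [148 149 150 151 152 153 154 155 156 157 158]
arm [ 0.15116312  0.9885088   0.46597517 -0.2575606 ] yaw -0.15174484
[239 204  16  20 193] [248.0880829 212.9119171]
((246.5, 213.5), (19.0, 15.0), 90.0)
118 None
124 [np.int64(229), np.int64(260)]
130 [np.int64(221), np.int64(269)]
136 [np.int64(218), np.int64(273)]
142 [np.int64(215), np.int64(277)]
148 [np.int64(213), np.int64(289)]
154 [np.int64(205), np.int64(289)]
160 [np.int64(205), np.int64(276)]
166 [np.int64(218), np.int64(273)]
172 [np.int64(222), np.int64(269)]
178 [np.int64(230), np.int64(260)]
184 [np.int64(243), np.int64(250)]
```

View pics/w1z.png

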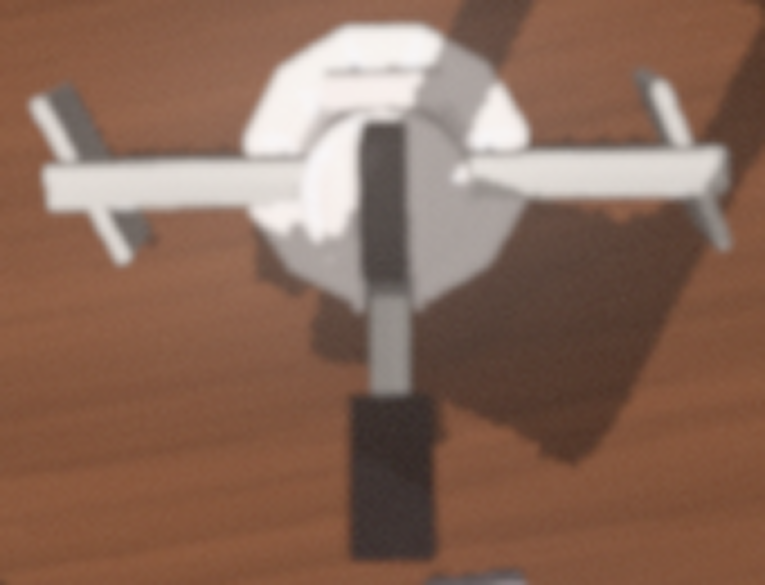

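The zoom shows the fin top's front end at about (245.3,178), the fin axis at u=245.1, the pad centre at (247.3,220.6), and the flange centre at about (245.9,152).

Run:
```python
from h import *
st=np.load("w1.npy",allow_pickle=True).item()
P=lambda u,v,z:plane("wrist",(u,v),z,st)[:2]
front=P(245.3,178,.118); pad=P(247.3,220.6,.107); fl=P(245.9,152,.0305)
rear=P(245,142.8,.076)
print("front",front,"pad",pad,"flange",fl,"rearbase",rear)
print("yaw pad-flange",np.arctan2(*(pad-fl)[::-1]), "front-fl",np.arctan2(*(front-fl)[::-1]))
for yaw in (-.15,-.165):
    d=np.array([np.cos(yaw),np.sin(yaw)]); print(yaw,"hub from front",front-.016*d,"from pad",pad-.074*d,"rear",rear+.024*d)
e=[plane("wrist",p,.05,st)[:2] for p in ((170.2,156.5),(320.8,152.5))]; print("arm ends mid",np.mean(e,0),"span",np.linalg.norm(e[1]-e[0]))
rx=R.from_rotvec(st["eef_rot"]).as_matrix(); print(rx.round(4)); print("tool y yaw",np.arctan2(rx[1,1],rx[0,1])-np.pi/2)
yaw=-.155;d=np.array([np.cos(yaw),np.sin(yaw)])
for h in (fl,np.mean(e,0)): print(tool([*(h-.004*d),.101-.019],st))
```

```text
front [ 0.48590934 -0.23660891] pad [ 0.5471833  -0.24514358] flange [ 0.47008563 -0.23377539] rearbase [ 0.44944159 -0.23085798]
yaw pad-flange -0.14639682717143163 front-fl -0.17718986420867675
-0.15 hub from front [ 0.470089  -0.2342179] from pad [ 0.47401424 -0.23408515] rear [ 0.47317209 -0.2344445 ]
-0.165 hub from front [ 0.47012665 -0.23398087] from pad [ 0.47418834 -0.2329889 ] rear [ 0.47311563 -0.23480004]
arm ends mid [ 0.46979366 -0.23435455] span 0.21671181940768539
[[-0.9848  0.1736 -0.0021]
 [ 0.1736  0.9848  0.002 ]
 [ 0.0024  0.0016 -1.    ]]
tool y yaw -0.17451433373119962
[ 4.24362228e-06 -5.43033587e-03  2.48089671e-01]
[ 1.91225754e-04 -6.05139268e-03  2.48089139e-01]
```

Call:
inch_along --plan '[[[0.6,0,-0.0056,0.05,-0.0235],[0.6,0,-0.0056,0.1,-0.0235],[0.6,0,-0.0056,0.14,-0.0235],[0.6,0,-0.0056,0.17,-0.0235],[0.6,0,-0.0056,0.2,-0.0235]]]'

```text
t: 2.55
eef_pos: [0.4666, -0.2311, 0.1302]
eef_rot: [-0.23, -3.133, -0.001]
ft_force: [-0.5, -0.9, 0.4]
width: 0.602
gripper_force: 0.0
```

Call:
inch_along --plan '[[[0.6,0,0,0.02,0],[0.6,0,0,0.035,0],[0.6,0,0,0.045,0],[0.6,0,0,0.045,0]]]' --grip_n 60

```text
t: 2.95
eef_pos: [0.4661, -0.2315, 0.0853]
eef_rot: [-0.231, -3.131, -0.002]
ft_force: [-0.3, -0.0, -0.9]
width: 0.602
gripper_force: 0.0
```

Call:
inch_along --plan '[[[0,0,0,0,0],[0,0,0,0,0],[0,0,0,0,0],[0,0,0,0,0],[0,0,0,0,0]]]' --grip_n 60

```text
t: 3.45
eef_pos: [0.4681, -0.2338, 0.0877]
eef_rot: [0.233, 3.131, -0.001]
ft_force: [0.9, 1.7, 6.0]
width: 0.154
gripper_force: 60.0
```

Call:
inch_along --plan '[[[0,0,0,0,0],[0,0,0,0,0],[0,0,0,0,0],[0,0,0,0,0],[0,0,0,0,0]]]' --grip_n 60

```text
t: 3.95
eef_pos: [0.4681, -0.2338, 0.0877]
eef_rot: [0.233, 3.131, -0.001]
ft_force: [0.2, 2.6, 5.6]
width: 0.155
gripper_force: 60.0
```

Call:
inch_along --plan '[[[0,0,0,-0.01,0],[0,0,0,-0.03,0],[0,0,0,-0.06,0],[0,0,0,-0.1,0],[0,0,0,-0.14,0]]]' --grip_n 60

```text
t: 4.45
eef_pos: [0.4651, -0.2322, 0.2254]
eef_rot: [-0.233, -3.128, -0.004]
ft_force: [1.1, -0.8, -6.0]
width: 0.149
gripper_force: 58.9
```

Call:
inch_along --plan '[[[0,0,0,-0.03,0],[0,0,0,-0.06,0],[0,0,0,-0.06,0],[0,0,0,-0.06,0]]]' --grip_n 60

```text
t: 4.85
eef_pos: [0.4663, -0.2329, 0.2849]
eef_rot: [-0.233, -3.131, -0.001]
ft_force: [-0.1, 0.7, -7.0]
width: 0.156
gripper_force: 58.9
```

Run:
```python
from h import *
st=manip.get_state(); f=viewer.grab_frame("wrist"); cv2.imwrite("pics/w2.png",cv2.cvtColor(f,cv2.COLOR_RGB2BGR))
np.save("w2.npy",st,allow_pickle=True); print(st["eef_pos"],st["eef_rot"],st["ft_force"],st["torque"])
```

```text
[ 0.46629059 -0.23293768  0.28491103] [-2.32842636e-01 -3.13116852e+00 -1.39029456e-03] [-0.09450126  0.73883266 -6.99988021] [ 0.00697872  0.08529375 -0.00674116]
```

View pics/w2.png

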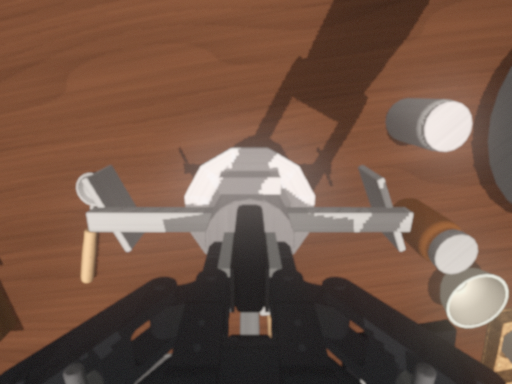

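The stirrer is held level: the arm ends sit at (88,219) and (412,220), and it weighs about 7 N. I'll carry it high and slightly past the pan, so the wrist camera sees the pan above the stirrer in the picture.

Call:
inch_along --plan '[[[0,-0.002,0.025,-0.02,0],[0,-0.006,0.07,-0.045,0],[0,-0.01,0.12,-0.07,0],[0,-0.015,0.17,-0.095,0],[0,-0.02,0.22,-0.095,0]]]' --grip_n 60

```text
t: 5.4
eef_pos: [0.5165, -0.0301, 0.3799]
eef_rot: [0.235, 3.133, -0.001]
ft_force: [1.3, -0.0, -5.8]
width: 0.151
gripper_force: 60.1
```

Call:
inch_along --plan '[[[0,-0.004,0.05,0,0],[0,-0.009,0.1,0,0],[0,-0.013,0.15,0,0],[0,-0.018,0.2,0,0],[0,-0.021,0.24,0,0]]]' --grip_n 60

```text
t: 5.9
eef_pos: [0.5713, 0.2057, 0.3754]
eef_rot: [-0.23, -3.126, 0.002]
ft_force: [1.8, -0.4, -6.4]
width: 0.152
gripper_force: 60.1
```

Call:
inch_along --plan '[[[0,-0.002,0.025,0,0],[0,-0.002,0.025,0,0],[0,-0.002,0.025,0,0],[0,-0.002,0.025,0,0]]]' --grip_n 60

```text
t: 6.3
eef_pos: [0.5775, 0.2265, 0.3776]
eef_rot: [-0.234, -3.129, 0.003]
ft_force: [0.4, 0.2, -5.5]
width: 0.152
gripper_force: 60.3
```

Run:
```python
from h import *
st=manip.get_state(); f=viewer.grab_frame("wrist"); cv2.imwrite("pics/w3.png",cv2.cvtColor(f,cv2.COLOR_RGB2BGR))
np.save("w3.npy",st,allow_pickle=True); print(st["eef_pos"],st["eef_rot"],st["joint_positions"])
```

```text
[0.5774713  0.22647698 0.37762598] [-2.34023346e-01 -3.12882751e+00  3.06972496e-03] [ 2.34664485e-01  2.40250039e-01  1.20540953e+00 -6.44372205e-04
  1.70036160e+00 -1.18689999e+00]
```

View pics/w3.png

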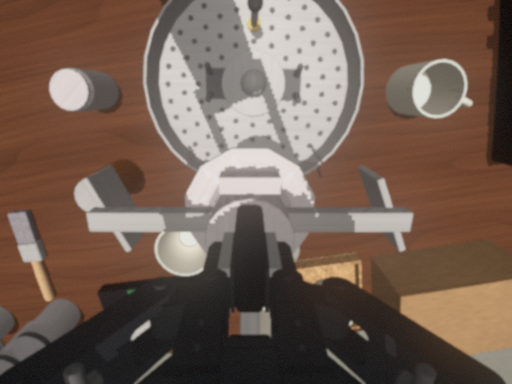

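The pan is in view: the ball at about (253,82), forks at about (215,83) and (292,84), and the post cap at about (254,5). I'll zoom in on the pan and the held stirrer.

Run:
```python
import cv2,numpy as np
a=cv2.imread("pics/w3.png")
cv2.imwrite("pics/w3z.png",cv2.resize(a[50:120,195:315],None,fx=6.5,fy=6.5,interpolation=cv2.INTER_CUBIC))
g=cv2.cvtColor(a,cv2.COLOR_BGR2GRAY).astype(int)
for u in (110,140,165,335,350,375): print(u,g[200:242:1,u].tolist())
for v in (215,222): print(v,g[v,82:98].tolist(),g[v,402:420].tolist())
```

```text
110 [86, 86, 87, 85, 84, 87, 89, 94, 97, 98, 106, 116, 144, 175, 191, 194, 194, 196, 196, 196, 195, 194, 195, 194, 193, 194, 194, 193, 192, 189, 179, 157, 122, 97, 90, 90, 90, 92, 91, 88, 86, 89]
140 [89, 88, 89, 89, 87, 92, 92, 98, 101, 106, 105, 108, 136, 173, 189, 192, 193, 194, 195, 195, 194, 194, 193, 193, 191, 191, 191, 192, 191, 188, 181, 164, 127, 98, 91, 90, 91, 90, 91, 93, 93, 94]
165 [92, 90, 90, 92, 90, 93, 94, 96, 99, 99, 101, 101, 108, 118, 125, 126, 127, 128, 129, 129, 131, 137, 136, 136, 141, 150, 159, 158, 150, 134, 129, 139, 152, 151, 145, 145, 148, 150, 151, 154, 155, 157]
335 [92, 93, 93, 92, 93, 93, 93, 94, 95, 96, 97, 98, 105, 114, 121, 123, 124, 124, 126, 124, 123, 125, 125, 122, 122, 121, 123, 122, 122, 120, 120, 112, 101, 91, 90, 86, 86, 86, 90, 90, 89, 87]
350 [93, 92, 94, 92, 91, 93, 92, 93, 95, 100, 104, 107, 133, 163, 170, 151, 132, 128, 130, 126, 126, 125, 123, 122, 121, 120, 122, 122, 121, 117, 117, 111, 99, 90, 87, 86, 89, 89, 86, 88, 86, 86]
375 [83, 81, 84, 83, 82, 83, 86, 95, 100, 104, 105, 110, 135, 166, 184, 190, 191, 193, 194, 194, 193, 193, 191, 191, 188, 188, 189, 188, 187, 187, 181, 165, 128, 98, 88, 86, 84, 86, 84, 84, 86, 88]
215 [83, 85, 88, 110, 151, 181, 192, 195, 195, 194, 196, 196, 195, 195, 194, 195] [190, 190, 191, 190, 190, 190, 191, 191, 189, 186, 170, 132, 99, 90, 86, 88, 86, 86]
222 [87, 88, 89, 89, 103, 136, 169, 190, 195, 196, 195, 196, 195, 194, 195, 195] [192, 193, 192, 192, 192, 193, 192, 190, 182, 160, 122, 94, 87, 86, 86, 85, 86, 85]
```

View pics/w3z.png

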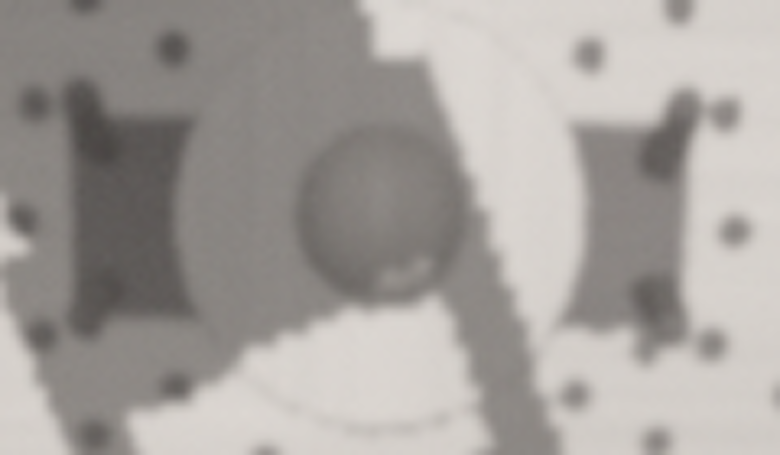

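The zoom shows the ball centre at about (253.2,82.5) in full-image pixels, and the left and right prong tips at about (207,64/100) and (300,65/100).

Run:
```python
from h import *
st=np.load("w3.npy",allow_pickle=True).item()
Z=lambda x,y:(195+x/6.5-.42,50+y/6.5-.42)
P=lambda p,z:plane("wrist",p,z,st)[:2]
ball=P(Z(381,214),.089)
L=(P(Z(80,92),.095)+P(Z(85,325),.095))/2; Rr=(P(Z(686,100),.095)+P(Z(668,328),.095))/2
print("ball",ball,"forks mid",(L+Rr)/2,"span",np.linalg.norm(L-Rr))
d=Rr-L;print("pan yaw forks",np.arctan2(d[1],d[0])-np.pi/2)
pb=P((254,28),.035);d=ball-pb;print("post",np.linalg.norm(d),np.arctan2(d[1],d[0]))
Rm=R.from_rotvec(st["eef_rot"]).as_matrix();print("tool yaw",np.arctan2(Rm[1,1],Rm[0,1])-np.pi/2, "tilt",Rm[:,2])
# stirrer in tool frame
c=viewer.camera_model("wrist");T=c["T_tool_cam"]
def tp(px,tz):
    u=cv2.undistortPoints(np.array([[px]],float),c["K"],np.array([c["k1"],0,0,0,0]))[0,0]
    d=T[:3,:3]@[u[0],-u[1],-1]; return (T[:3,3]+d*(tz-T[2,3])/d[2])[:2]
for h in (.0877,.0855):
    f=[tp((u,231.8),h-.050) for u in (110,375)]; r=[tp((u,212.2),h-.038) for u in (110,375)]
    e=[tp((86.8,222),h-.05),tp((411.3,222),h-.05)]
    print(h,"front",np.array(f).round(4).tolist(),"rear",np.array(r).round(4).tolist(),"ends",np.array(e).round(4).tolist(), "hub x",(np.mean(f,0)[0]+.007+np.mean(r,0)[0]-.007)/2,"y",np.mean(e,0)[1])
# top camera check
print("top ball",plane("top",(140+190/4-.4,165+200/4-.4),.1))
```

```text
ball [0.48377024 0.24505002] forks mid [0.48353459 0.244772  ] span 0.12364529240477196
pan yaw forks -0.15857050537383843
post 0.07931407322193738 -0.16928856309474571
tool yaw -0.1493093413744735 tilt [-0.00415858 -0.00165117 -0.99998999]
0.0877 front [[-0.0085, -0.0942], [-0.0087, 0.0839]] rear [[0.0008, -0.0982], [0.0006, 0.0875]] ends [[-0.0014, -0.1091], [-0.0017, 0.1078]] hub x -0.003950958592751144 y -0.0006295124208098302
0.0855 front [[-0.0075, -0.0931], [-0.0076, 0.0829]] rear [[0.0017, -0.0971], [0.0015, 0.0865]] ends [[-0.0005, -0.1078], [-0.0007, 0.1065]] hub x -0.002964217192795257 y -0.0006279971222138692
top ball [0.48371602 0.242346   0.1       ]
```

Call:
inch_along --plan '[[[0,0.03,0.001,0,0.011],[0,0.065,0.003,0,0.011],[0,0.0989,0.0044,0,0.011],[0,0.0989,0.0044,0.03,0.011],[0,0.0989,0.0044,0.06,0.011]]]' --grip_n 60

```text
t: 6.85
eef_pos: [0.481, 0.2459, 0.3217]
eef_rot: [0.251, 3.126, 0.003]
ft_force: [1.1, -0.7, -5.9]
width: 0.155
gripper_force: 60.2
```

Call:
inch_along --plan '[[[0,0,0,0.03,0],[0,0,0,0.06,0],[0,0,0,0.09,0],[0,0,0,0.11,0],[0,0,0,0.12,0]]]' --grip_n 60

```text
t: 7.35
eef_pos: [0.4794, 0.2448, 0.1975]
eef_rot: [-0.253, -3.127, 0.003]
ft_force: [-0.5, -0.5, -6.6]
width: 0.155
gripper_force: 60.1
```

Call:
inch_along --plan '[[[0,0,0,0,0],[0,0,0,0,0],[0,0,0,0,0]]]' --grip_n 60

```text
t: 7.65
eef_pos: [0.4824, 0.2467, 0.2021]
eef_rot: [0.25, 3.128, 0.002]
ft_force: [-0.1, 0.8, -6.1]
width: 0.155
gripper_force: 60.1
```

Run:
```python
from h import *
st=manip.get_state(); print(st["eef_pos"],st["eef_rot"],st["ft_force"],st["torque"])
Rm=R.from_rotvec(st["eef_rot"]).as_matrix();print("tool yaw",np.arctan2(Rm[1,1],Rm[0,1])-np.pi/2, tool([.4803,.2455,.19],st))
a=cv2.cvtColor(viewer.grab_frame("side"),cv2.COLOR_RGB2BGR)[115:220,135:265]
b=cv2.cvtColor(viewer.grab_frame("wrist"),cv2.COLOR_RGB2BGR)
a=cv2.resize(a,(400,323),interpolation=cv2.INTER_CUBIC);b=cv2.resize(b,(400,323))
cv2.imwrite("pics/c4.png",np.hstack([a,b]))
```

```text
[0.48240382 0.24674334 0.20214358] [2.50279642e-01 3.12779290e+00 2.45843550e-03] [-0.12334055  0.77960268 -6.10197616] [0.03154517 0.05373404 0.00534328]
tool yaw -0.15969226758988775 [ 0.00192382 -0.00158471  0.01213368]
```

View pics/c4.png

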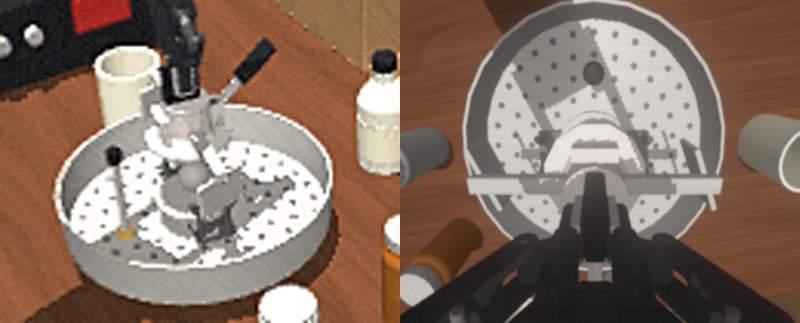

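In the side view the hub hangs right above the ball with the lever away from the post, and in the wrist view the arms line up with the forks. I'll lower it gently while watching the force.

Call:
inch_along --plan '[[[0,0.0015,-0.001,0.01,0],[0,0.0015,-0.001,0.02,0],[0,0.0015,-0.001,0.028,0],[0,0.0015,-0.001,0.034,0],[0,0.0015,-0.001,0.04,0]]]' --grip_n 60

```text
t: 8.25
eef_pos: [0.479, 0.2457, 0.159]
eef_rot: [-0.25, -3.131, 0.001]
ft_force: [-0.5, -0.4, -7.0]
width: 0.152
gripper_force: 60.2
```

Call:
inch_along --plan '[[[0,0,0,0.005,0],[0,0,0,0.01,0],[0,0,0,0.015,0],[0,0,0,0.018,0],[0,0,0,0.02,0]]]' --grip_n 60

```text
t: 8.75
eef_pos: [0.4798, 0.2459, 0.1401]
eef_rot: [0.25, 3.13, 0.001]
ft_force: [1.1, 0.7, -5.4]
width: 0.154
gripper_force: 60.3
```

Call:
inch_along --plan '[[[0,0,0,0.002,0],[0,0,0,0.004,0],[0,0,0,0.006,0],[0,0,0,0.008,0],[0,0,0,0.008,0]]]' --grip_n 60

```text
t: 9.25
eef_pos: [0.4798, 0.2459, 0.132]
eef_rot: [0.25, 3.131, 0.001]
ft_force: [2.8, 0.1, -7.1]
width: 0.152
gripper_force: 60.3
```

Call:
inch_along --plan '[[[0,0,0,0.001,0],[0,0,0,0.002,0],[0,0,0,0.003,0],[0,0,0,0.003,0]]]' --grip_n 60

```text
t: 9.65
eef_pos: [0.4797, 0.2459, 0.1291]
eef_rot: [0.25, 3.131, 0.001]
ft_force: [3.5, 0.8, -5.9]
width: 0.154
gripper_force: 60.4
```

Call:
inch_along --plan '[[[0,0,0,0.001,0],[0,0,0,0.002,0],[0,0,0,0.002,0],[0,0,0,0.002,0]]]' --grip_n 60

```text
t: 10.05
eef_pos: [0.4796, 0.2459, 0.1271]
eef_rot: [0.25, 3.131, 0.001]
ft_force: [4.2, 1.4, -5.7]
width: 0.156
gripper_force: 60.4
```

Call:
inch_along --plan '[[[0,0,0,0.001,0],[0,0,0,0.001,0],[0,0,0,0.001,0]]]' --grip_n 60

```text
t: 10.35
eef_pos: [0.4796, 0.2459, 0.127]
eef_rot: [0.25, 3.131, 0.0]
ft_force: [-1.0, 0.2, 2.5]
width: 0.158
gripper_force: 61.5
```

Call:
inch_along --plan '[[[0,0,0,0.0015,0],[0,0,0,0.0015,0],[0,0,0,0.0015,0]]]' --grip_n 60

```text
t: 10.65
eef_pos: [0.4796, 0.2459, 0.1269]
eef_rot: [0.249, 3.131, 0.0]
ft_force: [-4.1, -1.5, 10.4]
width: 0.15
gripper_force: 62.9
```

Run:
```python
from h import *
st=manip.get_state()
a=cv2.cvtColor(viewer.grab_frame("side"),cv2.COLOR_RGB2BGR)[115:220,135:265]
b=cv2.cvtColor(viewer.grab_frame("wrist"),cv2.COLOR_RGB2BGR)
a=cv2.resize(a,(400,323),interpolation=cv2.INTER_CUBIC);b=cv2.resize(b,(400,323))
cv2.imwrite("pics/c5.png",np.hstack([a,b]))
```

```text
(no output)
```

View pics/c5.png

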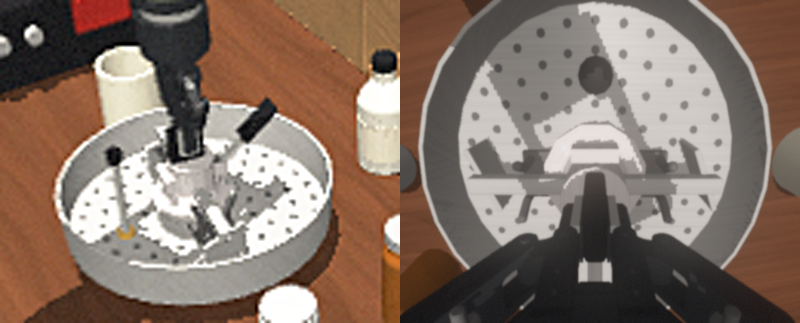

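The wrist view shows the arms in both forks, and a hard stop at TCP z = 0.127 matches the home height. The stirrer is seated, so I'll relieve the preload, release and rise.

Call:
inch_along --plan '[[[0,0,0,-0.0013,0],[0,0,0,-0.0013,0],[0.4,0,0,-0.0013,0],[0.4,0,0,-0.0013,0],[0.4,0,0,-0.0013,0]]]' --grip_n 20

```text
t: 11.25
eef_pos: [0.4785, 0.2455, 0.125]
eef_rot: [-0.25, -3.13, 0.001]
ft_force: [0.3, 0.8, 0.6]
width: 0.402
gripper_force: 0.0
```

Call:
inch_along --plan '[[[0.4,0,0,0,0],[0.4,0,0,-0.01,0],[0.4,0,0,-0.03,0],[0.4,0,0,-0.06,0],[0.4,0,0,-0.1,0]]]' --grip_n 20

```text
t: 11.75
eef_pos: [0.4779, 0.2453, 0.2255]
eef_rot: [-0.25, -3.128, 0.003]
ft_force: [0.6, -0.2, 0.4]
width: 0.399
gripper_force: 0.0
```

Call:
inch_along --plan '[[[0,-0.03,-0.0006,0,0],[0,-0.06,-0.0006,0,0],[0,-0.0815,-0.0006,0,0],[0,-0.0815,-0.0006,0,0],[0,-0.0815,-0.0006,0,0]]]' --grip_n 60

```text
t: 12.25
eef_pos: [0.5594, 0.2322, 0.2259]
eef_rot: [-0.251, -3.131, -0.0]
ft_force: [-0.2, 1.0, -0.1]
width: 0.002
gripper_force: 0.0
```

Call:
inch_along --plan '[[[0,0,0,0,0],[0,0,0,0,0],[0,0,0,0,0]]]' --grip_n 60

```text
t: 12.55
eef_pos: [0.5589, 0.2326, 0.226]
eef_rot: [-0.249, -3.132, 0.0]
ft_force: [-0.9, -0.5, 0.1]
width: 0.001
gripper_force: 0.0
```

Call:
inch_along --plan '[[[0,0,0,0.03,0],[0,0,0,0.05,0],[0,0,0,0.06,0],[0,0,0,0.07,0],[0,0,0,0.075,0]]]' --grip_n 60

```text
t: 13.05
eef_pos: [0.5595, 0.2323, 0.1504]
eef_rot: [-0.25, -3.131, 0.0]
ft_force: [-0.4, -0.9, 0.7]
width: 0.001
gripper_force: 0.0
```

Call:
inch_along --plan '[[[0,0,0,0.008,0],[0,0,0,0.016,0],[0,0,0,0.024,0],[0,0,0,0.032,0],[0,0,0,0.036,0]]]' --grip_n 60

```text
t: 13.55
eef_pos: [0.5594, 0.2321, 0.1139]
eef_rot: [-0.25, -3.131, 0.001]
ft_force: [0.4, -0.7, 1.4]
width: -0.0
gripper_force: 0.6
```

Call:
inch_along --plan '[[[0,0,0,0.003,0],[0,0,0,0.006,0],[0,0,0,0.009,0],[0,0,0,0.011,0],[0,0,0,0.011,0]]]' --grip_n 60

```text
t: 14.05
eef_pos: [0.5594, 0.2322, 0.1035]
eef_rot: [-0.25, -3.131, 0.0]
ft_force: [0.2, -0.0, -0.5]
width: -0.002
gripper_force: 0.0
```

Call:
inch_along --plan '[[[0,0,0,0.001,0],[0,0,0,0.002,0],[0,0,0,0.002,0]]]' --grip_n 60

```text
t: 14.35
eef_pos: [0.5595, 0.2322, 0.1021]
eef_rot: [-0.25, -3.131, 0.0]
ft_force: [-1.3, -0.3, 1.7]
width: -0.001
gripper_force: 1.1
```

Call:
inch_along --plan '[[[0,0,0,0.001,0],[0,0,0,0.002,0],[0,0,0,0.002,0]]]' --grip_n 60

```text
t: 14.65
eef_pos: [0.5605, 0.2322, 0.1011]
eef_rot: [0.25, 3.13, 0.0]
ft_force: [-0.9, -2.0, 5.7]
width: -0.002
gripper_force: 3.2
```

Firm contact now. One more press to confirm the stop, then I'll retreat and look.

Call:
inch_along --plan '[[[0,0,0,0.001,0],[0,0,0,0.0015,0],[0,0,0,0.0015,0]]]' --grip_n 60

```text
t: 14.95
eef_pos: [0.5613, 0.2321, 0.1003]
eef_rot: [0.25, 3.128, 0.001]
ft_force: [0.7, -1.0, 8.2]
width: -0.004
gripper_force: 3.8
```

Call:
inch_along --plan '[[[0,0,0,-0.02,0],[0,0,0,-0.06,0],[0,0,0,-0.1,0],[0,0,0,-0.15,0],[0,0.05,0,-0.2,0]]]' --grip_n 60

```text
t: 15.45
eef_pos: [0.528, 0.2373, 0.2868]
eef_rot: [0.254, 3.126, 0.002]
ft_force: [-0.2, 0.5, 0.4]
width: 0.003
gripper_force: 0.0
```

Call:
inch_along --plan '[[[0,0.05,0,0,0],[0,0.07,0,0,0],[0,0.07,0,0,0]]]' --grip_n 60

```text
t: 15.75
eef_pos: [0.4531, 0.2496, 0.2838]
eef_rot: [-0.246, -3.132, -0.001]
ft_force: [1.3, -0.3, 0.4]
width: -0.002
gripper_force: 0.0
```

Run:
```python
from h import *
st=manip.get_state()
a=cv2.cvtColor(viewer.grab_frame("side"),cv2.COLOR_RGB2BGR)[115:220,135:265]
b=cv2.cvtColor(viewer.grab_frame("wrist"),cv2.COLOR_RGB2BGR)
a=cv2.resize(a,(400,323),interpolation=cv2.INTER_CUBIC);b=cv2.resize(b,(400,323))
cv2.imwrite("pics/c6.png",np.hstack([a,b]))
```

```text
(no output)
```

View pics/c6.png

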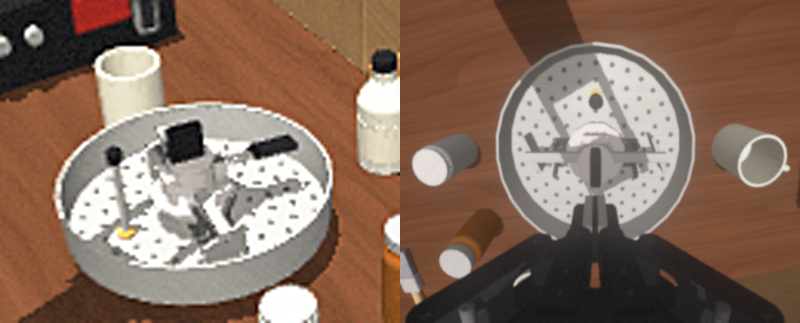

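The side view shows the lever level, the stirrer seated in the forks and the post on the opposite side. The stop felt a little soft, so I'll press once more, further out on the pad, to be sure.

Call:
inch_along --plan '[[[0,-0.04,0,0,0],[0,-0.08,0,0.03,0],[0,-0.118,0,0.08,0],[0,-0.118,0,0.12,0],[0,-0.118,0,0.16,0]]]' --grip_n 60

```text
t: 16.35
eef_pos: [0.5742, 0.2286, 0.1199]
eef_rot: [-0.254, -3.13, 0.001]
ft_force: [0.8, 1.5, -0.6]
width: 0.001
gripper_force: 0.0
```

Call:
inch_along --plan '[[[0,0,0,0.01,0],[0,0,0,0.018,0],[0,0,0,0.02,0],[0,0,0,0.02,0]]]' --grip_n 60

```text
t: 16.75
eef_pos: [0.5739, 0.2307, 0.106]
eef_rot: [0.249, 3.128, 0.002]
ft_force: [-0.0, -0.2, 0.0]
width: 0.002
gripper_force: 0.0
```

Call:
inch_along --plan '[[[0,0,0,0.001,0],[0,0,0,0.002,0],[0,0,0,0.002,0]]]' --grip_n 60

```text
t: 17.05
eef_pos: [0.5726, 0.2305, 0.1028]
eef_rot: [0.249, 3.13, 0.001]
ft_force: [-0.2, 1.5, -0.2]
width: 0.0
gripper_force: 0.0
```

Call:
inch_along --plan '[[[0,0,0,0.001,0],[0,0,0,0.002,0],[0,0,0,0.002,0]]]' --grip_n 60

```text
t: 17.35
eef_pos: [0.5733, 0.2304, 0.1011]
eef_rot: [0.25, 3.129, 0.001]
ft_force: [0.1, 0.2, 5.5]
width: -0.006
gripper_force: 2.6
```

Call:
inch_along --plan '[[[0,0,0,0.001,0],[0,0,0,0.002,0],[0,0,0,0.002,0]]]' --grip_n 60

```text
t: 17.65
eef_pos: [0.5743, 0.2303, 0.0997]
eef_rot: [0.25, 3.127, 0.001]
ft_force: [0.3, -1.1, 6.9]
width: 0.002
gripper_force: 3.1
```

Call:
inch_along --plan '[[[0,0,0,-0.01,0],[0,0,0,-0.05,0],[0,0,0,-0.1,0],[0,0,0,-0.15,0],[0,0,0,-0.15,0]]]' --grip_n 60

```text
t: 18.15
eef_pos: [0.5769, 0.2316, 0.258]
eef_rot: [0.248, 3.115, 0.009]
ft_force: [0.4, 0.5, 1.4]
width: -0.006
gripper_force: 0.0
```

Call:
inch_along --plan '[[[0,-0.05,0,-0.02,0],[0,-0.1,0,-0.02,0],[0,-0.1,0,-0.02,0],[0,-0.1,0,-0.02,0]]]' --grip_n 60

```text
t: 18.55
eef_pos: [0.6712, 0.2137, 0.2657]
eef_rot: [-0.252, -3.128, 0.001]
ft_force: [-0.5, 0.8, -0.1]
width: -0.0
gripper_force: 0.0
```

Run:
```python
from h import *
a=cv2.cvtColor(viewer.grab_frame("side"),cv2.COLOR_RGB2BGR)[115:220,135:265]
b=cv2.cvtColor(viewer.grab_frame("top"),cv2.COLOR_RGB2BGR)[90:265,90:300]
cv2.imwrite("pics/c7.png",np.hstack([cv2.resize(a,(400,323),interpolation=cv2.INTER_CUBIC),cv2.resize(b,(388,323),interpolation=cv2.INTER_CUBIC)]))
```

```text
(no output)
```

View pics/c7.png

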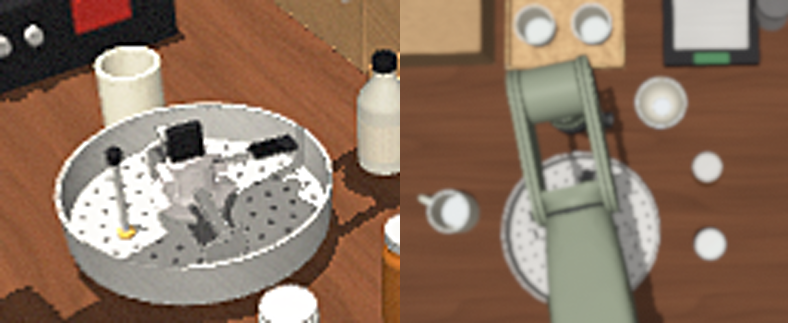

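The lever is level and has stayed down, the stirrer is seated, and the bystanders in view are undisturbed. I'm handing it in.

```bash
python3 -c "
from plant import manip, viewer
print(manip.job_done())"
```

```text
the job is handed in; nothing more can be done
None
```

The stirrer sits on the drive ball with its arms in both forks and the lever away from the post, latched down level; the job is handed in with the robot clear at 18.6 s, no verdict was returned, and the bystanders visible in the last pictures looked undisturbed.

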